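Snap both draw latches of the packed lunchbox shut

TASK

The steel lunchbox is packed, its lid is on and the wire loops are hooked over the lid, but the latch lever at each end still sticks out. With the fingertips, push each lever down past its dead centre so that it snaps shut along the end of the box, in either order. Do not pick up, tip or shove the lunchbox, and leave everything else on the counter where it stands.

Things in the scene. Friction and masses are not known exactly. Their poses are not given: they have to be found in the camera images.
- lunchbox: Loose stainless steel lunchbox, lid on (about 0.7 to 1 kg), rounded rectangle 124 mm along its own x, 174 mm along its own y, 68 mm high, flat on the counter (z = 0); origin at the centre of its underside, z up. In the middle of each short end (own +y and -y) is a draw latch: a 44 mm wide steel finger lever hinged on the box, with a wire loop already hooked over the lid's catch.
- latch_a (a joint): Angle (rad) of the lever on the box's own +y end. 0 = open: it sticks outward, 40 degrees above level; grows as it is pushed down; level at 0.70, dead centre at about 1.6, then it snaps by itself to 2.01 = shut (75 degrees below level, tip 9 mm out from the hinge line, 11 mm above the counter). Let go before dead centre it springs back. Needs at most about 8 N downward, 15 to 25 mm out from the hinge line.
- latch_a_hinge (a point): Middle of that lever's hinge line (+y end), fixed on the box, 92 mm from the box's middle along its own +y, 44 mm above the counter; hinge line along the box's own x. The box wall is 7 mm, the lid's edge 5 mm, inward of it.
- latch_a_tip (a point): Middle of that lever's rounded outer edge (+y end), 34.5 mm from the hinge line; open it is 26 mm out from the hinge line and 66 mm above the counter. The wire loop stays within 10 mm of the hinge line on the outside.
- latch_b (a joint): Angle (rad) of the lever on the box's own -y end. 0 = open: it sticks outward, 40 degrees above level; grows as it is pushed down; level at 0.70, dead centre at about 1.6, then it snaps by itself to 2.01 = shut (75 degrees below level, tip 9 mm out from the hinge line, 11 mm above the counter). Let go before dead centre it springs back. Needs at most about 8 N downward, 15 to 25 mm out from the hinge line.
- latch_b_hinge (a point): Middle of that lever's hinge line (-y end), fixed on the box, 92 mm from the box's middle along its own -y, 44 mm above the counter; hinge line along the box's own x. The box wall is 7 mm, the lid's edge 5 mm, inward of it.
- latch_b_tip (a point): Middle of that lever's rounded outer edge (-y end), 34.5 mm from the hinge line; open it is 26 mm out from the hinge line and 66 mm above the counter. The wire loop stays within 10 mm of the hinge line on the outside.
- food_jar: Stainless steel insulated food jar with dark screw lid, upright cylinder, diameter 86, height 118 mm; loose, not part of the job; origin at the centre of its underside.
- muffin_cup: Fluted silicone muffin cup, empty, open upward, rim diameter 75, height 34 mm; loose, not part of the job; origin at the centre of its underside.
- rice_paddle: White plastic rice paddle lying flat, 230 mm long along its own y (blade towards +y), up to 62 mm wide, 8 mm high; loose, not part of the job; origin at the centre of its underside (near the middle of its length).
- glass_container: Round glass container with white clip lid, already shut, 150 mm over the lid's tabs, height 67 mm; loose, not part of the job; origin at the centre of its underside.
- pepper_grinder: Push-button pepper grinder standing upright, diameter 53, height 162 mm; loose, not part of the job; origin at the centre of its underside.
- cutlery_case: Closed plastic cutlery case lying flat, 205 mm long along its own x, 36 mm wide, 20 mm high; loose, not part of the job; origin at the centre of its underside (near the middle of its length).
- sauce_pot: Small round steel sauce pot with lid, diameter 53, height 36 mm; loose, not part of the job; origin at the centre of its underside.
Mind the look-alikes: they are no part of the job. What is shaped like the lunchbox but orange, pink or purple is not meant.

How it is judged:
At the end, for the whole second after the job is handed in: Both latch levers are snapped shut (joint values above 1.85 of 2.01 rad) and stay so, with the lunchbox at rest, standing flat on the counter (tilt under 0.05 rad) and within 30 mm of where it stood; every other thing within 20 mm of where it stood (value of joint each of latch_a, latch_b above 1.85 rad and angle between lunchbox's own z axis and vertical below 0.05 rad and height (world z) of lunchbox below 0.006 m and distance of lunchbox from where it was at the start of the episode below 0.03 m and linear speed of lunchbox below 0.02 m/s and distance of each of food_jar, muffin_cup, rice_paddle, glass_container, pepper_grinder, cutlery_case, sauce_pot from where it was at the start of the episode below 0.02 m); the robot touches nothing.
It fails at once if the lunchbox is lifted or tipped (raised more than 15 mm, or tilted more than 0.15 rad) (height (world z) of lunchbox above 0.015 m or angle between lunchbox's own z axis and vertical above 0.15 rad).
It fails at once if the lunchbox is shoved or carried more than 30 mm (distance of lunchbox from where it was at the start of the episode above 0.03 m).
It fails at once if a bystander is moved or lifted by more than 20 mm (distance of any of food_jar, muffin_cup, rice_paddle, glass_container, pepper_grinder, cutlery_case, sauce_pot from where it was at the start of the episode above 0.02 m).
It fails at once if a part of the arm other than its fingers presses on the lunchbox (contact force between the arm and lunchbox above 2 N).
It fails at once if a bystander is tipped over (angle between any of food_jar, muffin_cup, rice_paddle, glass_container, pepper_grinder, cutlery_case, sauce_pot's own z axis and vertical above 0.4 rad).
It also fails if it takes over 38 s, if anything falls off the work surface, if the arm or the gripper's body presses on something with over 40 N, if the wrist force passes 120 N, or if a joint passes its speed limit or range.

ROBOT

A 6-joint arm with a two-finger parallel gripper is mounted at the origin on the work surface. World frame = base frame: x ahead of the robot, y to its left, z up, the work surface at z = 0. Lengths are in m, angles in rad, forces in N, time in s.
With the tool pointing down it reaches from about 0.35 to 0.85 m from the base axis. Payload 8.1 kg.
Tool frame: the origin (TCP) lies on the centre line of the jaws, within the pads' length; the fingertips stand 22 mm ahead of it and the grasp point (between the pads) lies 3 mm ahead of it; x points along the fingers, z is the direction in which the jaws open and shut, and the axes are right-handed (so a half turn about x gives the same grasp; the last joint's range is limited). The gripper opens to 85 mm and grips with 20 to 120 N. Pads are 22 mm wide; open, the fingers measure 114 mm over their backs; the gripper's body (76 mm by 85 mm) begins 54 mm behind the grasp point. The pads swing forward as they close: fully open they stand 13 mm farther back than shut.
Start: joints at [1.196, 0.13, 1.488, -0, 1.523, -0.085], TCP at [0.171, 0.575, 0.229] pointing down, gripper open.
Joint ranges: [-2.96, 2.96], [-0.89, 2.26], [0.02, 2.5], [-1.34, 4.48], [0, 2.73], [-2.66, 2.66]. Speed limits (rad/s): [2.39, 2.39, 2.79, 3.14, 3.14, 3.14].

INTERFACE

Orientations are given as a rotation vector (axis times angle).
In Python, from rig import ctrl, cams gives the robot as it stands.
- The arm moves only by the tool apply_moves, never from a script. Its argument "commands" is a list of rows, each a list of 5 numbers: the shift along the tool's x, y, z in cm, then the turn about the tool's x in degrees, then the gripper's target within -1 to 1 (fully open at 1, half-way at 0, shut at -1). In form: [[tx, ty, tz, roll, jaw], ...]. A call has 1 to 8 rows; each row shifts and turns the commanded pose from where the row before left it, along the tool's axes as they then stand; what a row does not reach is not made up. A row lasts 1/10 s, in which the tool goes at most 50 mm and 8.59 degrees, less where a joint would pass 70% of its speed; a pose out of reach is approached as far as the arm can. A call is refused whole if a number of a shift passes 5 or a number of a turn 8.59, either way. A call with a gripper value outside its range is refused whole. The fingers move at their own pace and stop on an object; the grip force is fixed at half the most. Time passes only in rows, so rows that do not move let the fingers close. It gives the time, the measured TCP pose, the force and the opening at its end, in the units of the state.
- ctrl.get_obs(): the state, without advancing time (a new reading comes with each control period).
- cams.camera(name): name is "side" or "top" or "wrist"; returns the picture (400x640x3 uint8, blue, green, red); there is no depth.
- cams.camera_info(name): a dict with "K" (3x3 intrinsics, pixels), "xyz" and "rotation" of the camera in the world. Camera axes: x right, y up, looking along -z (the intrinsics and any distortion apply to the point x, -y, -z); pixel columns grow to the right and rows downward; lengths in m; the calibration is good to about 2 mm. A picture is of the moment at which its call begins: read the wrist's pose just before it. camera_info takes no time and is no camera call; for the wrist camera it gives the pose at the moment of the call.
- ctrl.finish_job(): hands the job in, once; it reports no verdict.
The state is a dict: "time": time; "joint_pos": joint angles; "qd": joint speeds; "joint_torque": joint torques, N m; "tool_pos": TCP position; "tcp_rot": TCP orientation; "wrist_force": force on the tool from outside, world axes, zero at the start; "torque": the same for the moment, N m; "finger_gap": opening from 0.0 (shut) to 1.0 (fully open).
Only numpy, scipy, OpenCV 4.12 (cv2) and the standard library are available. Lean on these libraries where they do the work, as an engineer would, in place of code of your own. Each camera call takes 0.05 s, during which the arm holds its last target.

## Working session

There is one attempt and no reset: what is moved stays moved. The work goes in short steps, Python scripts to look and compute and a tool call to move; the robot and the scene stay as the last step left them, time stands still between calls to the robot, and variables do not carry over. Pictures are saved under pics/ and viewed, and the job is handed in when it is done.

Besides the shell and the picture viewer there is one more tool, called after "Emit:" as name(argument=value, ...) on one line, values as JSON. apply_moves: Moves the arm, as the interface text tells. Its arguments: {"type":"object","properties":{"commands":{"type":"array"}},"required":["commands"]}

```bash
ls; mkdir -p pics; python3 - <<'E'
from rig import ctrl, cams
import cv2,numpy as np
o=ctrl.get_obs(); print({k:np.round(v,3).tolist() for k,v in o.items()})
for n in("side","top","wrist"):
    i=cams.camera_info(n); print(n,np.round(i["K"],1).tolist(),np.round(i["xyz"],4).tolist(),np.round(i["rotation"],4).tolist(),[k for k in i])
    cv2.imwrite(f"pics/{n}0.png",cams.camera(n))
E
```

```text
pics
{'time': 0.0, 'joint_pos': [1.196, 0.131, 1.489, -0.0, 1.523, -0.085], 'qd': [0.003, 0.002, 0.0, 0.001, 0.001, 0.001], 'joint_torque': [-0.001, -56.939, -50.056, -0.0, 0.015, -0.0], 'tool_pos': [0.171, 0.574, 0.228], 'tcp_rot': [-0.994, 1.334, 0.993], 'wrist_force': [0.112, 1.04, 0.404], 'torque': [0.015, 0.024, -0.014], 'finger_gap': 0.999}
side [[372.9, 0.0, 315.5], [0.0, 372.9, 200.0], [0.0, 0.0, 1.0]] [0.4309, 0.8067, 0.5743] [0.0989, -1.5577, -2.6102] ['K', 'xyz', 'rotation']
top [[383.3, 0.0, 320.6], [0.0, 383.3, 199.9], [0.0, 0.0, 1.0]] [0.4879, -0.1225, 1.2796] [0.0237, -0.0656, -1.5482] ['K', 'xyz', 'rotation']
wrist [[350.5, 0.0, 317.2], [0.0, 350.5, 192.8], [0.0, 0.0, 1.0]] [0.0982, 0.5956, 0.3724] [-0.2597, -0.1922, 1.2715] ['K', 'xyz', 'rotation']
```

View pics/side0.png

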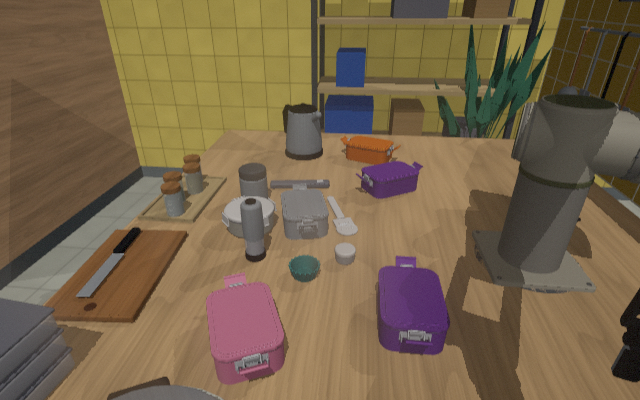

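View pics/top0.png

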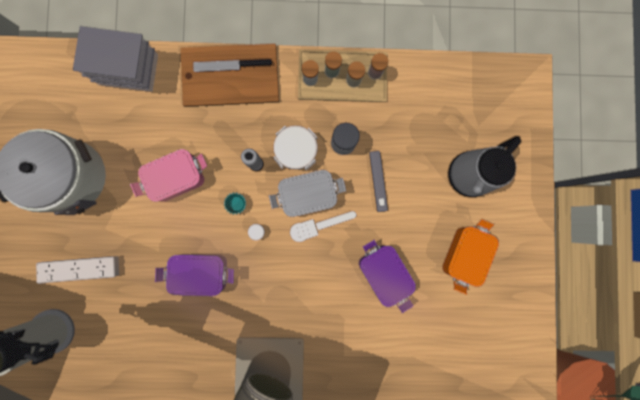

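View pics/wrist0.png

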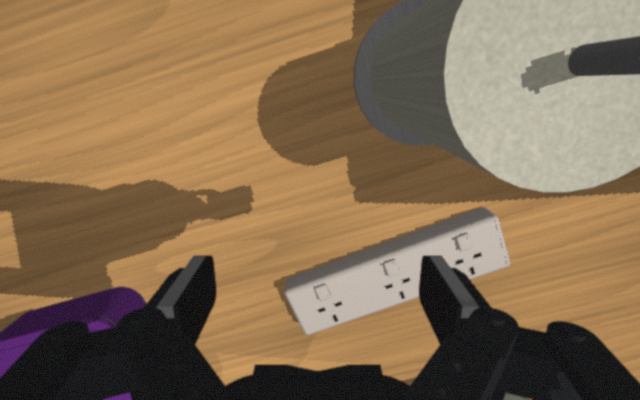

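Possible look-alikes in the top view: pink box (170,176), purple (195,275), purple (388,275), orange (472,256). The steel/grey one at (308,194) fits the description, so I'll check it in a close crop.

```bash
cat > h.py <<'E'
import numpy as np,cv2
from scipy.spatial.transform import Rotation as R
def ray(info,u,v):
    K=np.array(info["K"]);d=np.array([(u-K[0,2])/K[0,0],-(v-K[1,2])/K[1,1],-1.])
    return np.array(info["xyz"]),R.from_rotvec(info["rotation"]).apply(d)
def at_z(info,u,v,z):
    c,d=ray(info,u,v);return c+d*(z-c[2])/d[2]
def proj(info,p):
    K=np.array(info["K"]);q=R.from_rotvec(info["rotation"]).inv().apply(np.atleast_2d(p)-np.array(info["xyz"]))
    return np.c_[K[0,0]*q[:,0]/-q[:,2]+K[0,2],K[1,1]*q[:,1]/q[:,2]+K[1,2]]
E
python3 - <<'E'
from rig import cams
from h import *
t=cv2.imread("pics/top0.png");cv2.imwrite("pics/top0c.png",cv2.resize(t[110:250,220:400],None,fx=4,fy=4,interpolation=cv2.INTER_CUBIC))
s=cv2.imread("pics/side0.png");cv2.imwrite("pics/side0c.png",cv2.resize(s[155:285,220:370],None,fx=4.5,fy=4.5,interpolation=cv2.INTER_CUBIC))
i=cams.camera_info("top")
for n,u,v,z in[("box",308,194,.068),("L",276,201,.06),("R",342,186,.06),("jar",345,138,.118),("glass",296,148,.067),("pep",249,156,.162),("muf",235,203,.03),("pot",257,232,.036),("pad",300,230,.008),("padend",354,215,.008),("case",376,155,.02),("case2",381,208,.02)]:
    print(n,at_z(i,u,v,z).round(3))
E
```

```text
box [ 0.575 -0.114  0.068]
L [ 0.551 -0.013  0.06 ]
R [ 0.604 -0.222  0.06 ]
jar [ 0.746 -0.224  0.118]
glass [ 0.721 -0.072  0.067]
pep [0.676 0.06  0.162]
muf [0.543 0.122 0.03 ]
pot [0.451 0.048 0.036]
pad [ 0.46  -0.09   0.008]
padend [ 0.513 -0.268  0.008]
case [ 0.714 -0.337  0.02 ]
case2 [ 0.538 -0.356  0.02 ]
```

View pics/top0c.png

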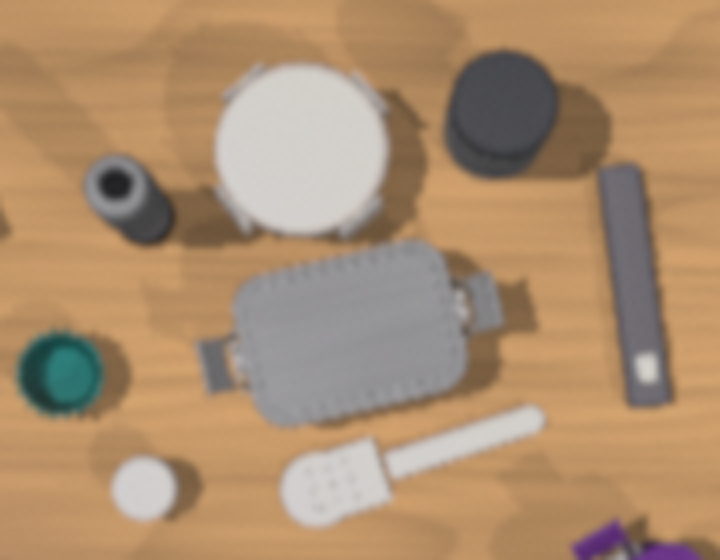

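View pics/side0c.png

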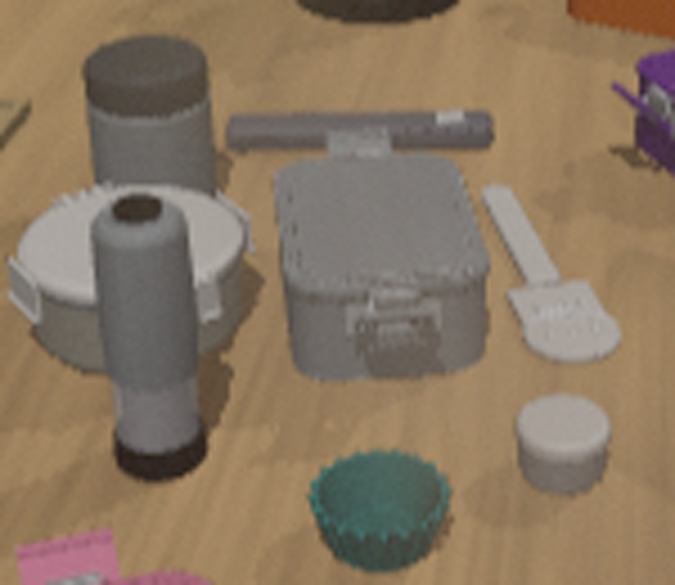

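The close crop confirms it. The bare-steel box is at (308,194), with its levers at about (274,201) and (341,186), between the glass container, pepper grinder, muffin cup and paddle. Next I work out the tool axes for the approach.

```bash
cat >> h.py <<'E'
def go(o,target,zdir=None):
    "tool-frame shift (cm) to target; roll (deg) bringing tool z to +-zdir"
    M=R.from_rotvec(o["tcp_rot"]).as_matrix()
    d=M.T@(np.array(target)-np.array(o["tool_pos"]))*100
    r=None
    if zdir is not None:
        l=M.T@np.array([zdir[0],zdir[1],0]); a=np.degrees(np.arctan2(-l[1],l[2])); r=(a+90)%180-90
    return d.round(2),r,M
E
python3 - <<'E'
from rig import ctrl,cams
from h import *
o=ctrl.get_obs()
ax=np.array([.604-.551,-.222+.013]);ax/=np.hypot(*ax);print("axis",ax)
bx=[-ax[1],ax[0]]
d,r,M=go(o,[.50,-.05,.33],bx);print(d,r,go(o,[0,0,0],ax)[1]);print(M.round(3)); print(M@[0,0,0])
E
```

```text
axis [ 0.24580805 -0.96931853]
[-10.07 -49.35 -50.48] 59.164633914105565 -30.835419185547124
[[-0.001 -0.958  0.286]
 [-0.001  0.286  0.958]
 [-1.     0.    -0.001]]
[0. 0. 0.]
```

Emit:
apply_moves(commands=[[-4.5,0,0,0,-1],[-4.5,0,0,0,-1],[-1.2,-2,-2,0,-1],[0,-3,-3,0,-1],[0,-3,-3,0,-1],[0,-3,-3,0,-1],[0,-3,-3,0,-1],[0,-3,-3,0,-1]])

```text
time: 0.95
tool_pos: [0.2861, 0.3619, 0.3312]
tcp_rot: [-0.994, 1.333, 0.993]
wrist_force: [1.0, 0.4, -0.1]
finger_gap: 0.004
```

Emit:
apply_moves(commands=[[0,-3,-3,0,-1],[0,-3,-3,0,-1],[0,-3,-3,0,-1],[0,-3,-3,0,-1],[0,-3,-3,0,-1],[0,-3,-3,0,-1],[0,-3,-3,0,-1],[0,-3,-3,0,-1]])

```text
time: 1.75
tool_pos: [0.4476, 0.0632, 0.3314]
tcp_rot: [-0.993, 1.332, 0.993]
wrist_force: [0.1, 0.2, 0.1]
finger_gap: -0.001
```

```bash
python3 - <<'E'
from rig import ctrl,cams
from h import *
import json
o=ctrl.get_obs();print(o["time"],np.round(o["tool_pos"],3),np.round(o["joint_pos"],2),o["finger_gap"])
i=cams.camera_info("wrist");print(np.round(i["xyz"],3))
cv2.imwrite("pics/w1.png",cams.camera("wrist"))
json.dump({k:np.array(v).tolist() for k,v in i.items()},open("w1.json","w"))
E
```

```text
1.75 [0.448 0.063 0.331] [ 0.03 -0.29  1.71  0.    1.73 -1.25] -0.0011365175222623292
[0.374 0.084 0.475]
```

View pics/w1.png

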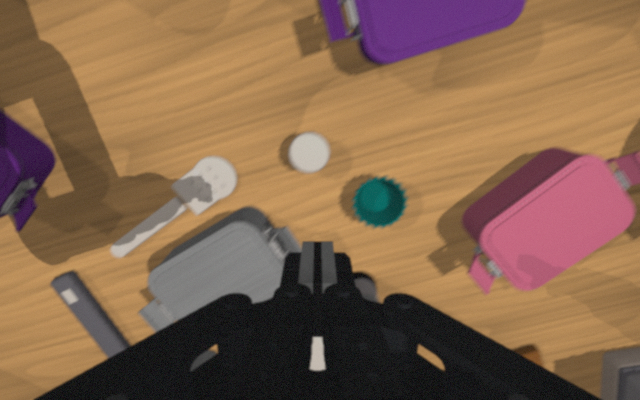

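The wrist view shows the steel box partly hidden behind the fingers, at about (220,270). I turn the tool so its y lies along the box's length and move beyond its right end to get a clear view.

```bash
python3 - <<'E'
from rig import ctrl,cams
from h import *
o=ctrl.get_obs()
M=R.from_rotvec(o["tcp_rot"]).as_matrix()
M2=M@R.from_euler("x",59,degrees=True).as_matrix();print(M2.round(3))
print(M2.T@(np.array([.63,-.29,.33])-o["tool_pos"])*100)
E
```

```text
[[ 0.    -0.245  0.969]
 [-0.003  0.969  0.245]
 [-1.    -0.003 -0.   ]]
[  0.2082249  -38.17493854   8.95416472]
```

Emit:
apply_moves(commands=[[0,0,0,8.5,-1],[0,0,0,8.5,-1],[0,0,0,8.5,-1],[0,0,0,8.5,-1],[0,0,0,8.5,-1],[0,0,0,8.5,-1],[0,0,0,8,-1]])

```text
time: 2.5
tool_pos: [0.447, 0.065, 0.3312]
tcp_rot: [-0.192, 1.563, 0.192]
wrist_force: [0.5, -0.7, -0.3]
finger_gap: 0.005
```

Emit:
apply_moves(commands=[[0,-4.5,1.1,0,-1],[0,-4.5,1.1,0,-1],[0,-4.5,1.1,0,-1],[0,-4.5,1.1,0,-1],[0,-4.5,1.1,0,-1],[0,-4.5,1.1,0,-1],[0,-4.5,1.1,0,-1],[0,-4.5,1.1,0,-1]])

```text
time: 3.3
tool_pos: [0.6224, -0.2636, 0.3309]
tcp_rot: [-0.197, 1.562, 0.197]
wrist_force: [1.2, -0.1, -0.5]
finger_gap: 0.001
```

Emit:
apply_moves(commands=[[0,0,0,0,-1],[0,0,0,0,-1]])

```text
time: 3.5
tool_pos: [0.6217, -0.2627, 0.3291]
tcp_rot: [-0.194, 1.565, 0.198]
wrist_force: [-0.0, -0.5, -0.5]
finger_gap: -0.003
```

```bash
cat > shot.py <<'E'
import sys,json
from rig import ctrl,cams
from h import *
n=sys.argv[1]
o=ctrl.get_obs();print(o["time"],np.round(o["tool_pos"],4),np.round(o["joint_pos"],2),np.round(o["wrist_force"],1))
i=cams.camera_info("wrist");print(np.round(i["xyz"],3))
cv2.imwrite(f"pics/{n}.png",cams.camera("wrist"))
json.dump({k:np.array(v).tolist() for k,v in i.items()},open(f"{n}.json","w"))
E
python3 shot.py w2
```

```text
3.5 [ 0.6217 -0.2627  0.3291] [-0.48  0.33  1.08  0.    1.74 -0.73] [-0.  -0.5 -0.5]
[ 0.603 -0.19   0.473]
```

View pics/w2.png

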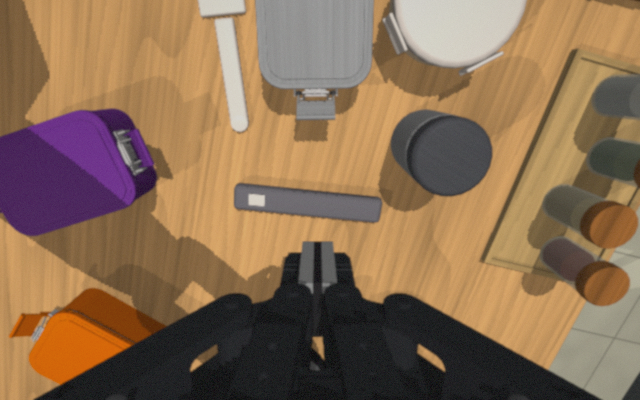

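Emit:
apply_moves(commands=[[0,2,0,0,-1],[0,3,0,0,-1],[0,2,0,0,-1],[0,0,0,0,-1],[0,0,0,0,-1]])

```text
time: 4.05
tool_pos: [0.6044, -0.1928, 0.3331]
tcp_rot: [-0.2, 1.56, 0.198]
wrist_force: [0.5, -0.5, -0.1]
finger_gap: 0.005
```

```bash
python3 shot.py w3; python3 - <<'E'
import cv2
a=cv2.imread("pics/w2.png")[60:140,250:380];b=cv2.imread("pics/w3.png")
cv2.imwrite("pics/w2c.png",cv2.resize(a,None,fx=6,fy=6,interpolation=cv2.INTER_CUBIC))
E
```

```text
4.05 [ 0.6044 -0.1928  0.3331] [-0.39  0.2   1.22 -0.    1.72 -0.64] [ 0.5 -0.5 -0.1]
[ 0.585 -0.12   0.477]
```

View pics/w3.png

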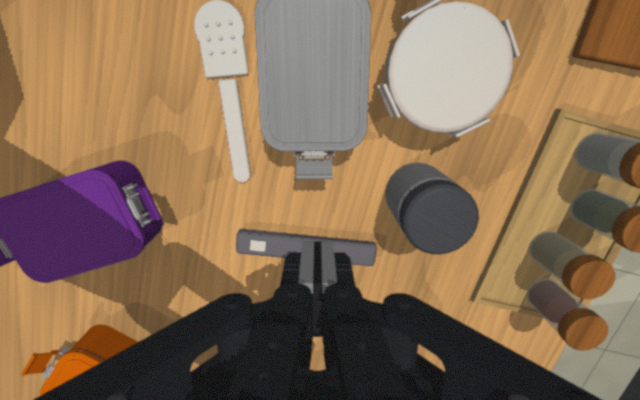

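View pics/w2c.png

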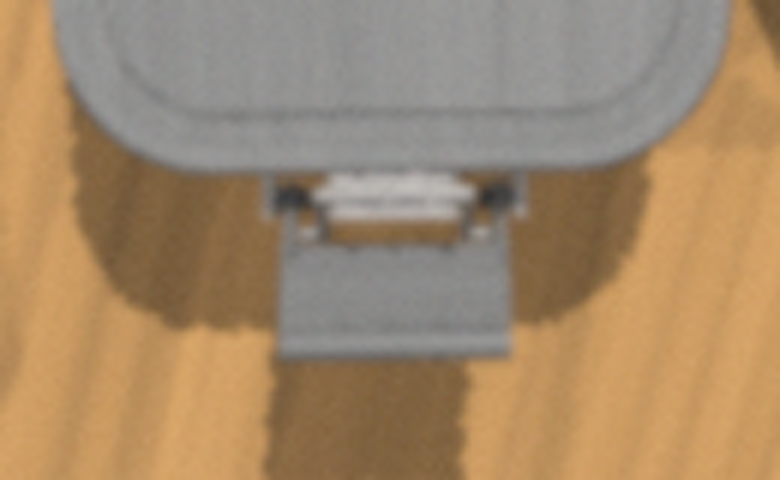

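Emit:
apply_moves(commands=[[0,3,0,0,-1],[0,4,0,0,-1],[0,4,0,0,-1],[0,3,0,0,-1],[0,0,0,0,-1],[0,0,0,0,-1]])

```text
time: 4.7
tool_pos: [0.5698, -0.0585, 0.3319]
tcp_rot: [-0.198, 1.561, 0.197]
wrist_force: [0.4, -0.4, -0.9]
finger_gap: 0.003
```

```bash
python3 shot.py w4; python3 - <<'E'
import cv2
a=cv2.imread("pics/w3.png")[120:200,250:380]
cv2.imwrite("pics/w3c.png",cv2.resize(a,None,fx=6,fy=6,interpolation=cv2.INTER_CUBIC))
E
```

```text
4.7 [ 0.5698 -0.0585  0.3319] [-0.19  0.04  1.4  -0.    1.7  -0.44] [ 0.4 -0.4 -0.9]
[0.55  0.014 0.476]
```

View pics/w4.png

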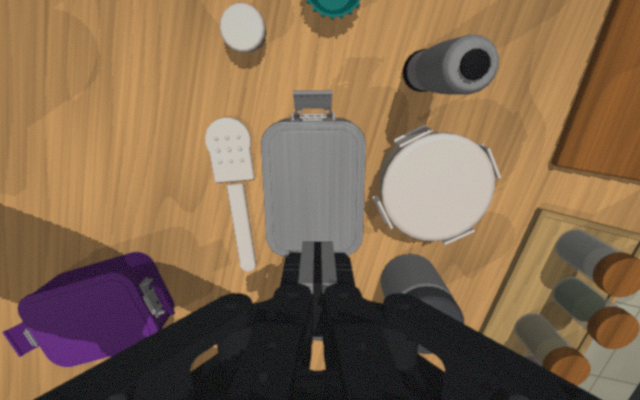

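View pics/w3c.png

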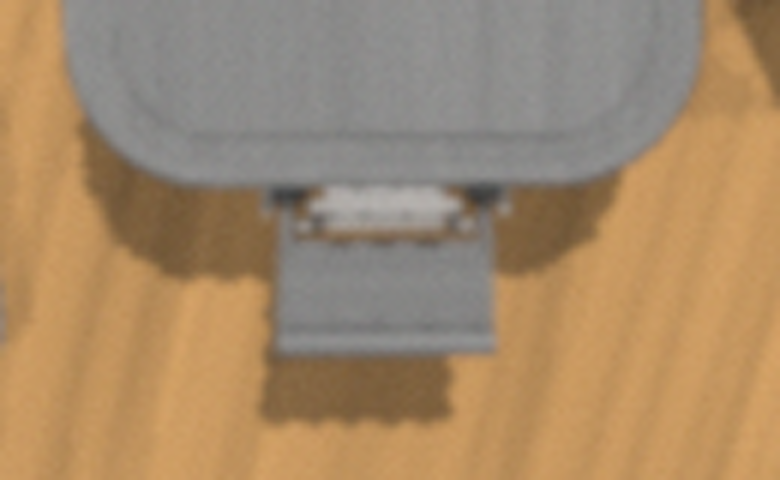

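Emit:
apply_moves(commands=[[0,2,0,0,-1],[0,3,0,0,-1],[0,2,0,0,-1],[0,0,0,0,-1],[0,0,0,0,-1]])

```text
time: 5.25
tool_pos: [0.5527, 0.0082, 0.3314]
tcp_rot: [-0.197, 1.562, 0.196]
wrist_force: [0.5, -0.6, -0.0]
finger_gap: 0.003
```

```bash
python3 shot.py w5; python3 - <<'E'
import cv2,numpy as np
a=cv2.imread("pics/w4.png")[70:135,250:380];b=cv2.imread("pics/w5.png")[110:210,250:380]
f=lambda x:cv2.resize(x,None,fx=6,fy=6,interpolation=cv2.INTER_CUBIC)
cv2.imwrite("pics/w4c.png",f(a))
cv2.imwrite("pics/w5c.png",cv2.resize(b,None,fx=6,fy=6,interpolation=cv2.INTER_CUBIC))
E
```

```text
5.25 [0.5527 0.0082 0.3314] [-0.08 -0.02  1.46 -0.    1.7  -0.33] [ 0.5 -0.6 -0. ]
[0.533 0.081 0.475]
```

View pics/w4c.png

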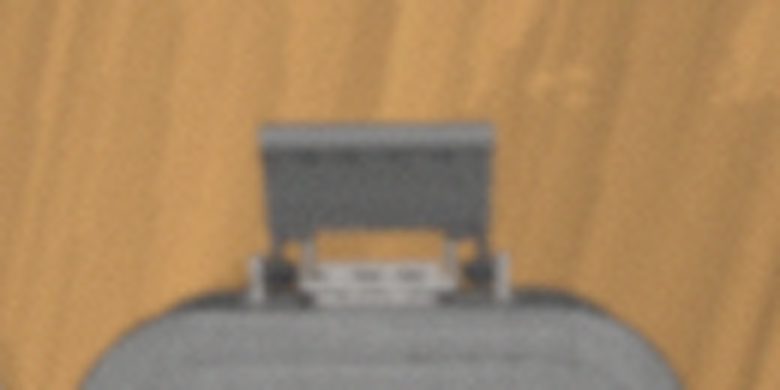

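View pics/w5c.png

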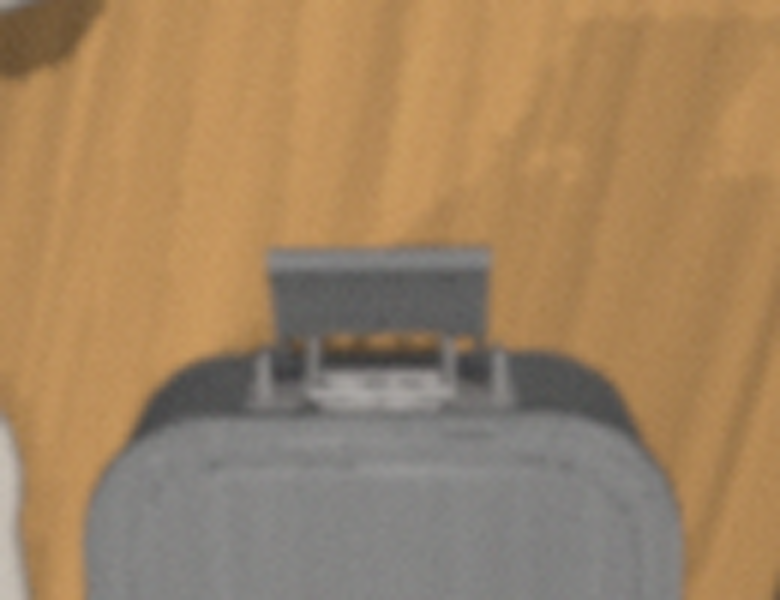

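```bash
python3 - <<'E'
import json
from h import *
I={n:json.load(open(n+".json")) for n in("w2","w3","w4","w5")}
def tri(a,ua,b,ub):
    c1,d1=ray(I[a],*ua);c2,d2=ray(I[b],*ub)
    A=np.c_[d1,-d2];s=np.linalg.lstsq(A,c2-c1,rcond=None)[0]
    p,q=c1+s[0]*d1,c2+s[1]*d2;return (p+q)/2,np.linalg.norm(p-q)
P={}
for n,a,b in[("R1",("w2",(296.7,119.2)),("w3",(296.2,178.8))),("R2",("w2",(335,119.2)),("w3",(332.5,178.8))),("L1",("w4",(293.3,90.7)),("w5",(294.7,151.3))),("L2",("w4",(332.3,90.7)),("w5",(331.8,151.3)))]:
    p,e=tri(*a,*b);P[n]=p;print(n,p.round(4),round(e,4), at_z(I[a[0]],*a[1],.066).round(4),at_z(I[b[0]],*b[1],.066).round(4))
g=lambda n,a:at_z(I[a[0]],*a[1],.066)
Rm=np.mean([at_z(I["w2"],315.85,119.2,.066),at_z(I["w3"],314.35,178.8,.066)],0)
Lm=np.mean([at_z(I["w4"],312.8,90.7,.066),at_z(I["w5"],313.25,151.3,.066)],0)
ax=(Lm-Rm);L=np.hypot(*ax[:2]);ax/=L;print("R",Rm,"L",Lm,"len",L,"ax",ax)
c=(Lm+Rm)/2;print("centre",c)
from rig import ctrl
o=ctrl.get_obs();M=R.from_rotvec(o["tcp_rot"]).as_matrix();print(M.round(3))
for s,n in((1,"L"),(-1,"R")):
    t=c+s*ax*(.092+.025);t[2]=.33;print(n,t.round(4),go(o,t,[-ax[1],ax[0]])[:2])
E
```

```text
R1 [ 0.5887 -0.2323  0.0691] 0.0001 [ 0.5887 -0.2326  0.066 ] [ 0.5887 -0.2332  0.066 ]
R2 [ 0.6309 -0.2215  0.0684] 0.0002 [ 0.631  -0.2217  0.066 ] [ 0.6313 -0.2221  0.066 ]
L1 [5.266e-01 2.000e-04 6.370e-02] 0.0002 [5.266e-01 2.000e-04 6.600e-02] [0.5267 0.0006 0.066 ]
L2 [0.5692 0.0112 0.064 ] 0.0002 [0.569  0.0112 0.066 ] [0.5691 0.0115 0.066 ]
R [ 0.60990818 -0.22739387  0.066     ] L [0.54786369 0.00588328 0.066     ] len 0.24138713056063787 ax [-2.57033098e-01  9.66402601e-01  1.14983659e-16]
centre [ 0.57888594 -0.1107553   0.066     ]
[[-0.    -0.247  0.969]
 [-0.001  0.969  0.247]
 [-1.    -0.001 -0.   ]]
L [0.5488 0.0023 0.33  ] (array([ 0.14, -0.45, -0.51]), np.float64(-0.5667342131128521))
R [ 0.609  -0.2238  0.33  ] (array([  0.15, -23.85,  -0.28]), np.float64(-0.5667342131128521))
```

Triangulated tip heights are 64 to 69 mm, against 66 mm in the text. Box centre is (0.579, -0.111), and the tips are 241 mm apart (236 expected). I descend at the left lever with the finger centre 25 mm out from the hinge, stop just above it and check.

Emit:
apply_moves(commands=[[2,-0.45,-0.5,-0.6,-1],[4,0,0,0,-1],[4,0,0,0,-1],[4,0,0,0,-1],[4,0,0,0,-1],[3,0,0,0,-1],[1.4,0,0,0,-1],[0,0,0,0,-1]])

```text
time: 6.1
tool_pos: [0.547, 0.0028, 0.1051]
tcp_rot: [-0.204, 1.566, 0.205]
wrist_force: [-0.1, -0.7, 0.4]
finger_gap: -0.002
```

```bash
python3 shot.py w6; python3 - <<'E'
from rig import cams
import cv2
s=cams.camera("side");cv2.imwrite("pics/side6.png",cv2.resize(s[100:285,200:380],None,fx=3.2,fy=3.2,interpolation=cv2.INTER_CUBIC))
E
```

```text
6.1 [0.547  0.0028 0.1051] [-0.09  0.09  1.77 -0.    1.29 -0.35] [-0.1 -0.7  0.4]
[0.528 0.075 0.249]
```

View pics/w6.png

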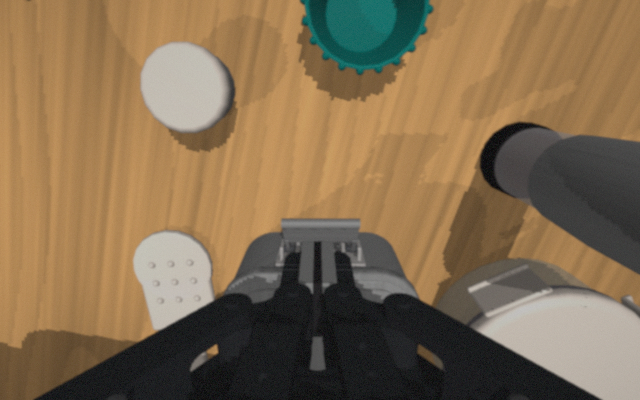

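View pics/side6.png

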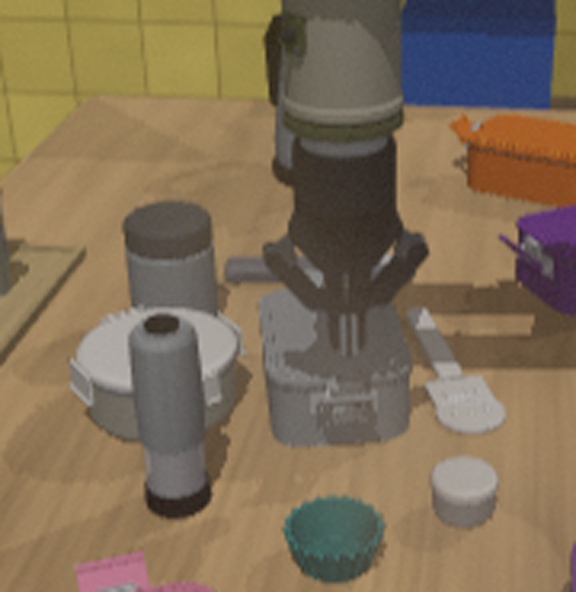

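```bash
python3 - <<'E'
import json
from h import *
from rig import ctrl
I=json.load(open("w6.json"));o=ctrl.get_obs();M=R.from_rotvec(o["tcp_rot"]).as_matrix();p=np.array(o["tool_pos"])
for q in([.022,0,0],[.022,.011,.0],[.022,.011,.0145],[.022,-.011,0],[0.009,.011,.0],[0.003,0,0]): print(q,proj(I,p+M@q).round(1))
ax=np.array([-.257,.9664,0]);c=np.array([.5789,-.1108,0])
for d,z in((.092,.044),(.118,.066),(.117,.066)):print("lever",d,proj(I,c+ax*d+[0,0,z]).round(1))
# lever tip measured in w6
print([(at_z(I,320,v,.066)-c)@ax for v in(218,220,222)])
a=cv2.imread("pics/w6.png")[195:325,240:400];cv2.imwrite("pics/w6c.png",cv2.resize(a,None,fx=4.6,fy=4.6,interpolation=cv2.INTER_CUBIC))
E
```

```text
[0.022, 0, 0] [[323.3 240.7]]
[0.022, 0.011, 0.0] [[323.4 220.5]]
[0.022, 0.011, 0.0145] [[352.6 220.5]]
[0.022, -0.011, 0] [[323.2 260.3]]
[0.009, 0.011, 0.0] [[323.7 230.9]]
[0.003, 0, 0] [[323.8 258.5]]
lever 0.092 [[320.7 248.6]]
lever 0.118 [[321.1 224.1]]
lever 0.117 [[321.1 225.8]]
[np.float64(0.12167466420750826), np.float64(0.12047500118376146), np.float64(0.1192709893982448)]
```

View pics/w6c.png

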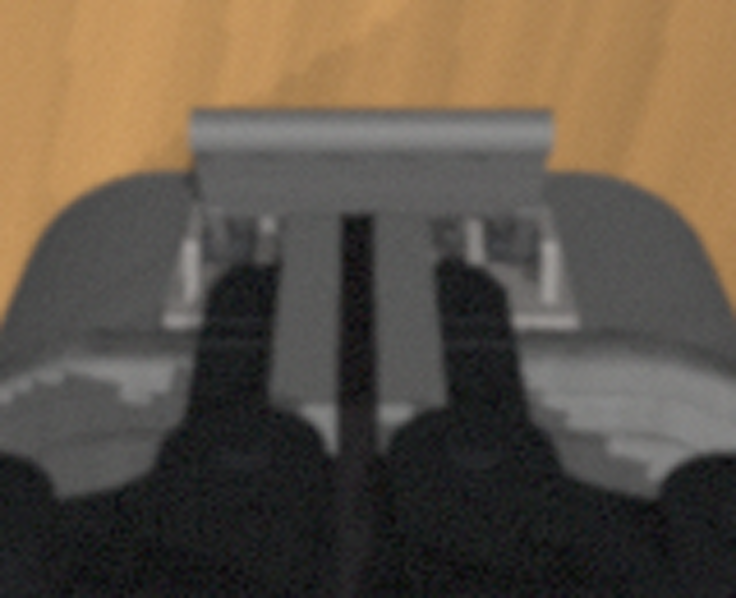

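```bash
python3 - <<'E'
from h import *
from rig import ctrl,cams
i=cams.camera_info("side");o=ctrl.get_obs();M=R.from_rotvec(o["tcp_rot"]).as_matrix();p=np.array(o["tool_pos"])
s=cams.camera("side");cv2.imwrite("pics/side7.png",cv2.resize(s[165:245,275:355],None,fx=7,fy=7,interpolation=cv2.INTER_CUBIC))
for q in([.022,0,0],[.022,.011,.0],[.0,.011,.0],[0.003,0,0],[-.004,.011,0]): print(q,proj(i,p+M@q).round(1),((proj(i,p+M@q)-[275,165])*7).round(0))
E
```

```text
[0.022, 0, 0] [[307.6 217.2]] [[228. 366.]]
[0.022, 0.011, 0.0] [[308.1 219.5]] [[232. 381.]]
[0.0, 0.011, 0.0] [[308.  211.9]] [[231. 328.]]
[0.003, 0, 0] [[307.5 210.7]] [[227. 320.]]
[-0.004, 0.011, 0] [[308.  210.5]] [[231. 318.]]
```

View pics/side7.png

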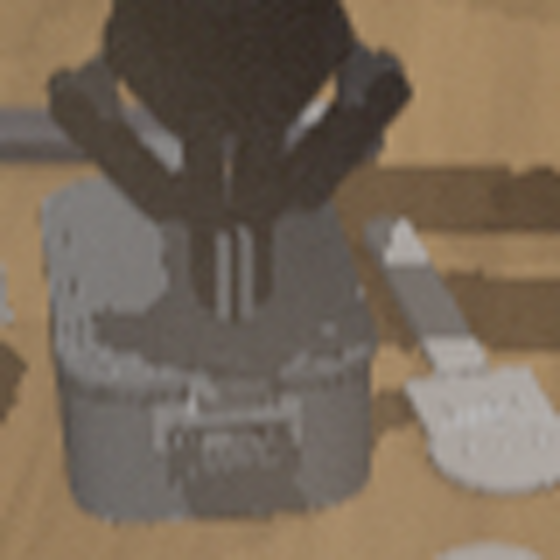

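The visible fingertips end near TCP x of about -4 mm in both the wrist and side views, while the text says +22 mm. Contact force will settle it, so I descend in small steps.

Emit:
apply_moves(commands=[[0.8,0,0.2,0,-1],[0.5,0,0,0,-1],[0,0,0,0,-1]])

```text
time: 6.55
tool_pos: [0.5502, 0.0044, 0.094]
tcp_rot: [-0.206, 1.562, 0.206]
wrist_force: [0.1, 0.2, -0.8]
finger_gap: -0.0
```

Emit:
apply_moves(commands=[[0.4,0,0,0,-1],[0.2,0,0,0,-1],[0,0,0,0,-1]])

```text
time: 6.85
tool_pos: [0.5502, 0.0043, 0.088]
tcp_rot: [-0.205, 1.562, 0.206]
wrist_force: [-0.1, 0.6, 0.5]
finger_gap: -0.001
```

```bash
python3 shot.py w7; python3 - <<'E'
from rig import cams
import cv2
s=cams.camera("side");cv2.imwrite("pics/side8.png",cv2.resize(s[165:245,275:355],None,fx=7,fy=7,interpolation=cv2.INTER_CUBIC))
a=cv2.imread("pics/w7.png")[195:325,240:400];cv2.imwrite("pics/w7c.png",cv2.resize(a,None,fx=4.6,fy=4.6,interpolation=cv2.INTER_CUBIC))
E
```

```text
6.85 [0.5502 0.0043 0.088 ] [-0.09  0.11  1.77 -0.    1.26 -0.35] [-0.1  0.6  0.5]
[0.53  0.077 0.232]
```

View pics/w7c.png

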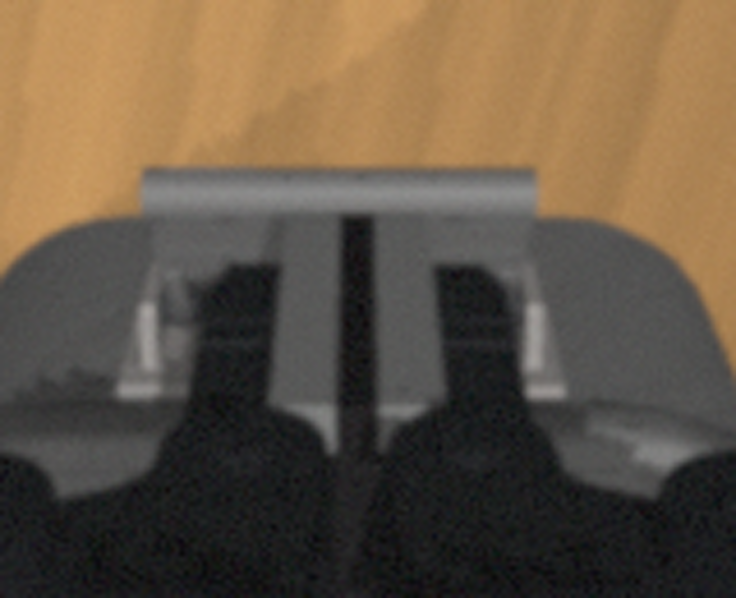

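View pics/side8.png

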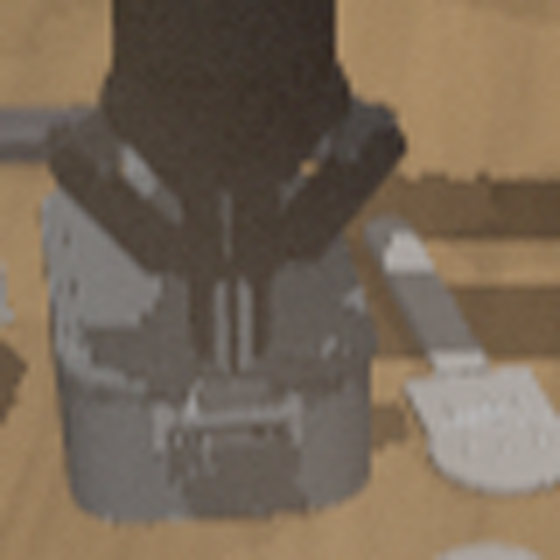

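Emit:
apply_moves(commands=[[0.5,0,0,0,-1],[0,0,0,0,-1]])

```text
time: 7.15
tool_pos: [0.5501, 0.0043, 0.0828]
tcp_rot: [-0.205, 1.562, 0.206]
wrist_force: [-0.2, -0.2, 0.1]
finger_gap: -0.004
```

Emit:
apply_moves(commands=[[0.5,0,0,0,-1],[0,0,0,0,-1]])

```text
time: 7.35
tool_pos: [0.55, 0.0042, 0.0776]
tcp_rot: [-0.205, 1.562, 0.206]
wrist_force: [-0.4, 0.7, -0.2]
finger_gap: 0.0
```

```bash
python3 shot.py w8; python3 - <<'E'
from rig import cams
import cv2
s=cams.camera("side");cv2.imwrite("pics/side9.png",cv2.resize(s[165:245,275:355],None,fx=7,fy=7,interpolation=cv2.INTER_CUBIC))
a=cv2.imread("pics/w8.png")[195:325,240:400];cv2.imwrite("pics/w8c.png",cv2.resize(a,None,fx=4.6,fy=4.6,interpolation=cv2.INTER_CUBIC))
E
```

```text
7.35 [0.55   0.0042 0.0776] [-0.09  0.12  1.78 -0.    1.24 -0.35] [-0.4  0.7 -0.2]
[0.53  0.077 0.221]
```

View pics/w8c.png

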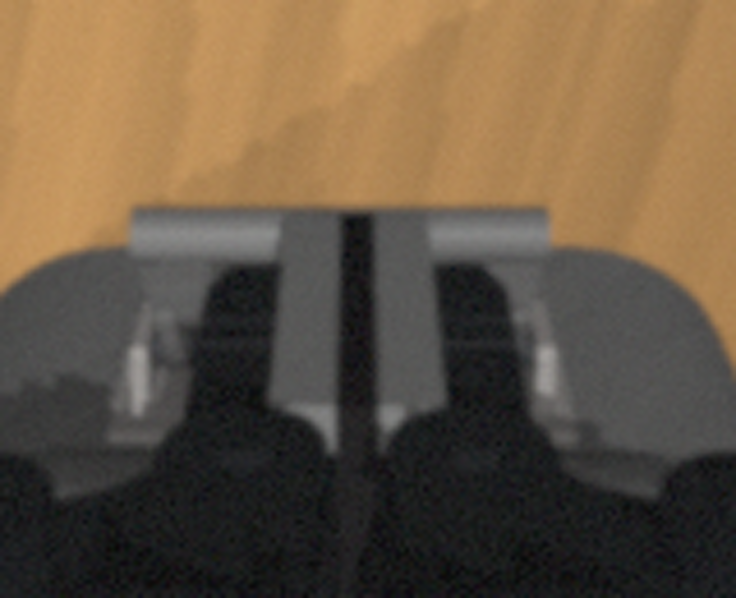

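View pics/side9.png

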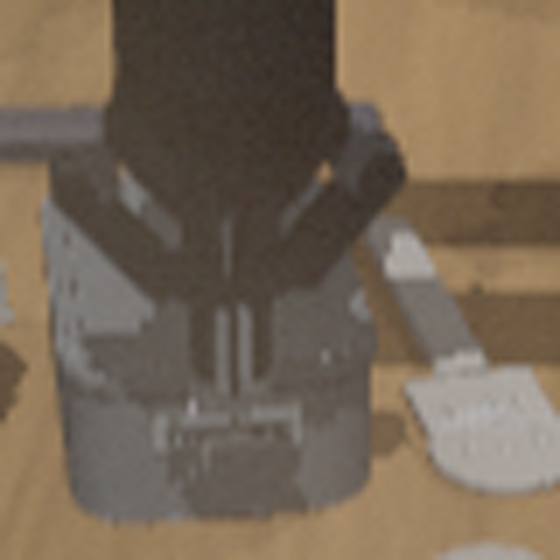

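Emit:
apply_moves(commands=[[0.5,0,0,0,-1],[0,0,0,0,-1]])

```text
time: 7.65
tool_pos: [0.5501, 0.0043, 0.0728]
tcp_rot: [-0.205, 1.562, 0.206]
wrist_force: [-0.5, 1.4, -0.4]
finger_gap: 0.0
```

Emit:
apply_moves(commands=[[0.4,0,0,0,-1],[0,0,0,0,-1]])

```text
time: 7.85
tool_pos: [0.5501, 0.0043, 0.0688]
tcp_rot: [-0.205, 1.562, 0.206]
wrist_force: [0.4, 0.2, 0.1]
finger_gap: -0.003
```

Emit:
apply_moves(commands=[[0.3,0,0,0,-1],[0,0,0,0,-1]])

```text
time: 8.05
tool_pos: [0.5504, 0.0043, 0.0662]
tcp_rot: [-0.205, 1.561, 0.206]
wrist_force: [-0.0, -0.3, -0.4]
finger_gap: 0.002
```

```bash
python3 shot.py w9; python3 - <<'E'
from rig import cams
import cv2
s=cams.camera("side");cv2.imwrite("pics/side10.png",cv2.resize(s[165:245,275:355],None,fx=7,fy=7,interpolation=cv2.INTER_CUBIC))
a=cv2.imread("pics/w9.png")[195:325,240:400];cv2.imwrite("pics/w9c.png",cv2.resize(a,None,fx=4.6,fy=4.6,interpolation=cv2.INTER_CUBIC))
E
```

```text
8.05 [0.5504 0.0043 0.0662] [-0.09  0.14  1.79  0.    1.21 -0.35] [-0.  -0.3 -0.4]
[0.53  0.077 0.21 ]
```

View pics/w9c.png

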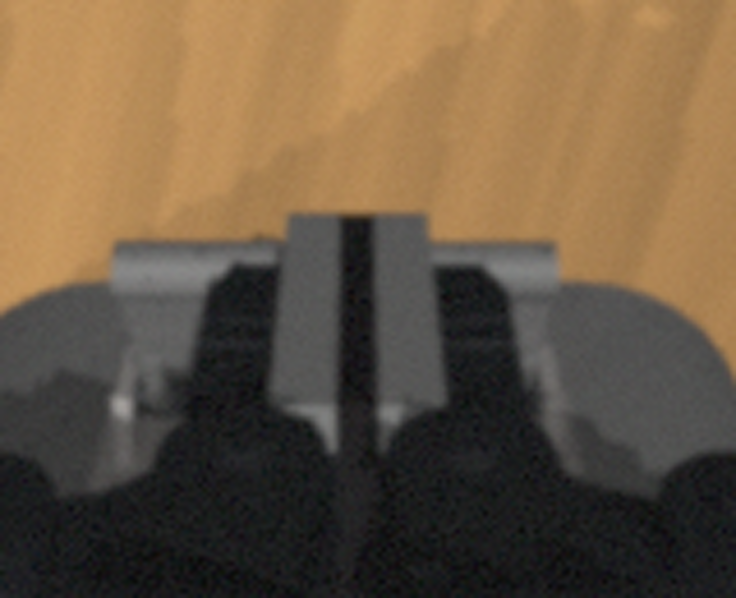

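View pics/side10.png

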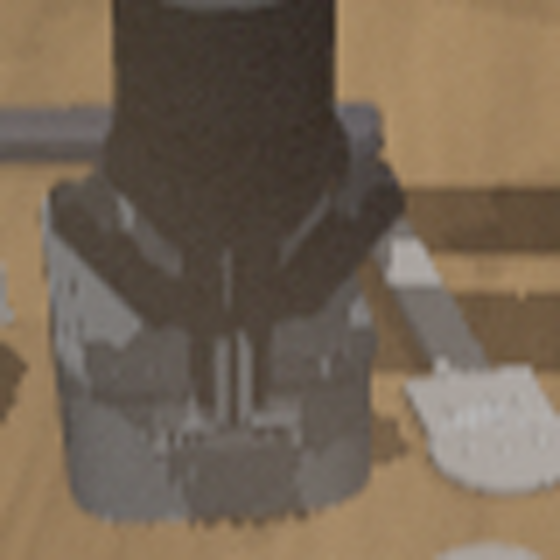

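```bash
python3 - <<'E'
import json
from h import *
ax=np.array([-.257,.9664,0]);c=np.array([.5789,-.1108,0])
for n,v in(("w7",195+168/4.6),("w8",195+208/4.6),("w9",195+243/4.6)):
    I=json.load(open(n+".json"));print(n,v,proj(I,c+ax*.1207+[0,0,.066]).round(1))
I=json.load(open("w9.json"))
P=np.array([.5504,.0043,.0662]);
from rig import ctrl
M=R.from_rotvec(ctrl.get_obs()["tcp_rot"]).as_matrix()
print((P-c)@ax-.092, M.round(3))
for q in([-.004,.011,0],[-.008,.011,0],[.0,.009,0]):print(q,proj(I,P+M@q))
E
```

```text
w7 231.52173913043478 [[314.6 233. ]]
w8 240.2173913043478 [[314.9 241.8]]
w9 247.82608695652175 [[313.9 252.5]]
0.026557139999999993 [[-0.    -0.259  0.966]
 [-0.     0.966  0.259]
 [-1.    -0.    -0.   ]]
[-0.004, 0.011, 0] [[318.44377191 238.49061108]]
[-0.008, 0.011, 0] [[318.47526368 242.46098634]]
[0.0, 0.009, 0] [[318.40647698 238.82028695]]
```

The lever lip sits about 5 px lower and further out than the open pose predicts. So contact has just begun, and the fingertips are really level with the TCP or slightly above it. I keep pushing down in small steps and watch the force.

Emit:
apply_moves(commands=[[0.4,-0.1,0,0,-1],[0.4,0,0,0,-1],[0,0,0,0,-1]])

```text
time: 8.45
tool_pos: [0.5507, 0.0033, 0.058]
tcp_rot: [-0.205, 1.561, 0.206]
wrist_force: [-0.1, 1.6, 1.0]
finger_gap: 0.006
```

Emit:
apply_moves(commands=[[0.4,0,0,0,-1],[0.4,0,0,0,-1],[0,0,0,0,-1]])

```text
time: 8.75
tool_pos: [0.5506, 0.0031, 0.0499]
tcp_rot: [-0.206, 1.561, 0.205]
wrist_force: [0.7, -0.9, 1.7]
finger_gap: -0.002
```

```bash
python3 shot.py w10; python3 - <<'E'
from rig import cams
import cv2
s=cams.camera("side");cv2.imwrite("pics/side11.png",cv2.resize(s[165:245,275:355],None,fx=7,fy=7,interpolation=cv2.INTER_CUBIC))
a=cv2.imread("pics/w10.png")[195:325,240:400];cv2.imwrite("pics/w10c.png",cv2.resize(a,None,fx=4.6,fy=4.6,interpolation=cv2.INTER_CUBIC))
E
```

```text
8.75 [0.5506 0.0031 0.0499] [-0.09  0.16  1.8  -0.    1.18 -0.35] [ 0.7 -0.9  1.7]
[0.531 0.076 0.194]
```

View pics/w10c.png

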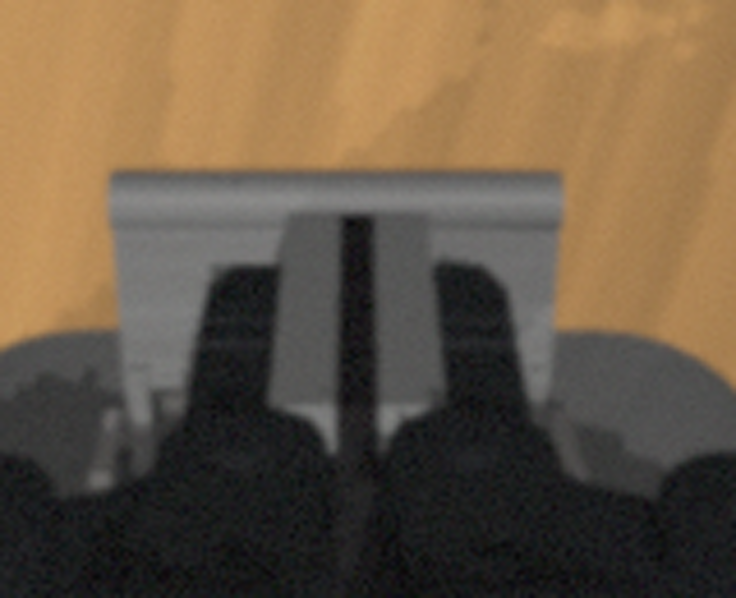

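View pics/side11.png

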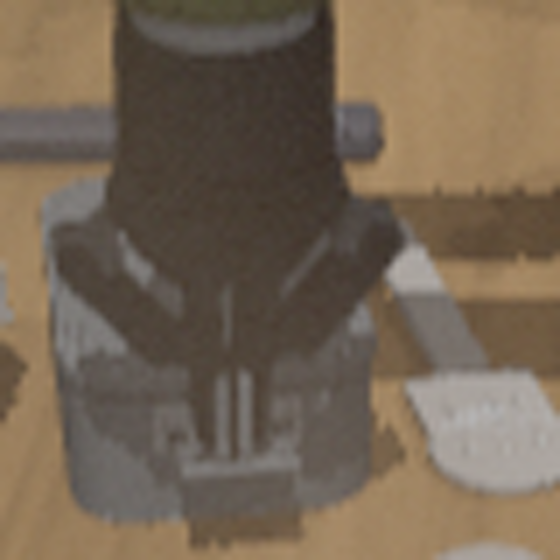

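The lever is moving with the fingers and is now about level, at TCP z 0.050. I keep pushing.

Emit:
apply_moves(commands=[[0.4,0,0,0,-1],[0.4,0,0,0,-1],[0,0,0,0,-1]])

```text
time: 9.15
tool_pos: [0.551, 0.0032, 0.0422]
tcp_rot: [-0.206, 1.561, 0.205]
wrist_force: [0.7, 0.1, 4.2]
finger_gap: -0.001
```

Emit:
apply_moves(commands=[[0.4,0,0,0,-1],[0.4,0,0,0,-1],[0,0,0,0,-1]])

```text
time: 9.45
tool_pos: [0.5506, 0.0033, 0.0342]
tcp_rot: [-0.205, 1.561, 0.206]
wrist_force: [1.2, 0.4, 2.6]
finger_gap: -0.004
```

Emit:
apply_moves(commands=[[0.4,0,0,0,-1],[0,0,0,0,-1]])

```text
time: 9.65
tool_pos: [0.5502, 0.0035, 0.0298]
tcp_rot: [-0.205, 1.562, 0.206]
wrist_force: [-0.3, 1.3, 0.6]
finger_gap: 0.001
```

```bash
python3 shot.py w11; python3 - <<'E'
from rig import cams
import cv2
s=cams.camera("side");cv2.imwrite("pics/side12.png",cv2.resize(s[165:245,275:355],None,fx=7,fy=7,interpolation=cv2.INTER_CUBIC))
a=cv2.imread("pics/w11.png")[195:325,240:400];cv2.imwrite("pics/w11c.png",cv2.resize(a,None,fx=4.6,fy=4.6,interpolation=cv2.INTER_CUBIC))
E
```

```text
9.65 [0.5502 0.0035 0.0298] [-0.09  0.19  1.81  0.    1.15 -0.35] [-0.3  1.3  0.6]
[0.53  0.076 0.174]
```

View pics/w11c.png

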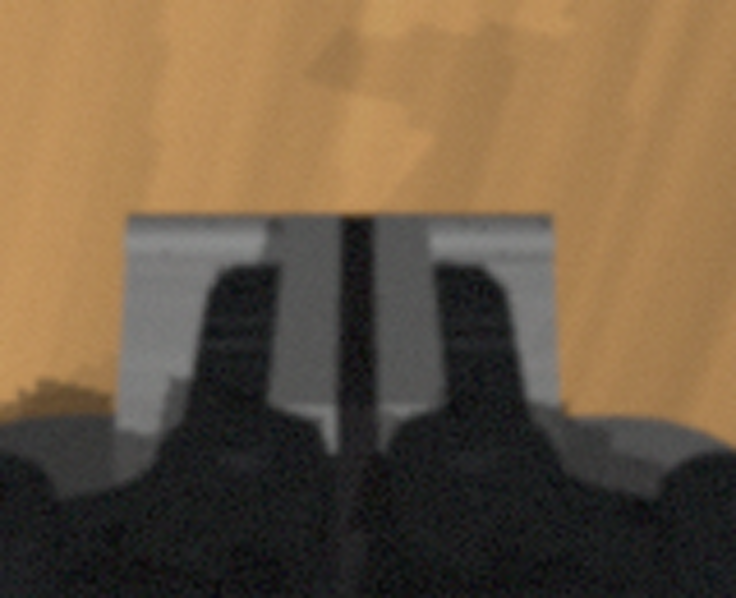

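View pics/side12.png

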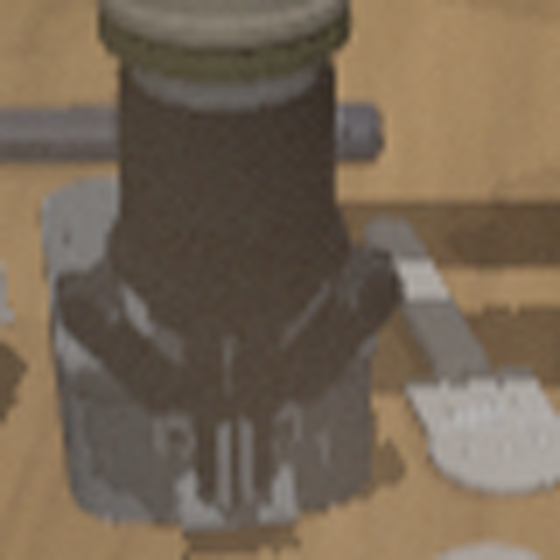

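Emit:
apply_moves(commands=[[0.4,0,0,0,-1],[0,0,0,0,-1]])

```text
time: 9.95
tool_pos: [0.5501, 0.0033, 0.0257]
tcp_rot: [-0.205, 1.562, 0.206]
wrist_force: [1.0, 0.3, 1.0]
finger_gap: 0.002
```

Emit:
apply_moves(commands=[[0.3,0,0,0,-1],[0,0,0,0,-1]])

```text
time: 10.15
tool_pos: [0.5502, 0.0033, 0.0228]
tcp_rot: [-0.205, 1.562, 0.206]
wrist_force: [0.0, -0.1, 0.1]
finger_gap: -0.0
```

```bash
python3 shot.py w12; python3 - <<'E'
from rig import cams
import cv2
a=cv2.imread("pics/w12.png")[195:325,240:400];cv2.imwrite("pics/w12c.png",cv2.resize(a,None,fx=4.6,fy=4.6,interpolation=cv2.INTER_CUBIC))
E
```

```text
10.15 [0.5502 0.0033 0.0228] [-0.09  0.2   1.81 -0.    1.13 -0.35] [ 0.  -0.1  0.1]
[0.53  0.076 0.167]
```

View pics/w12c.png

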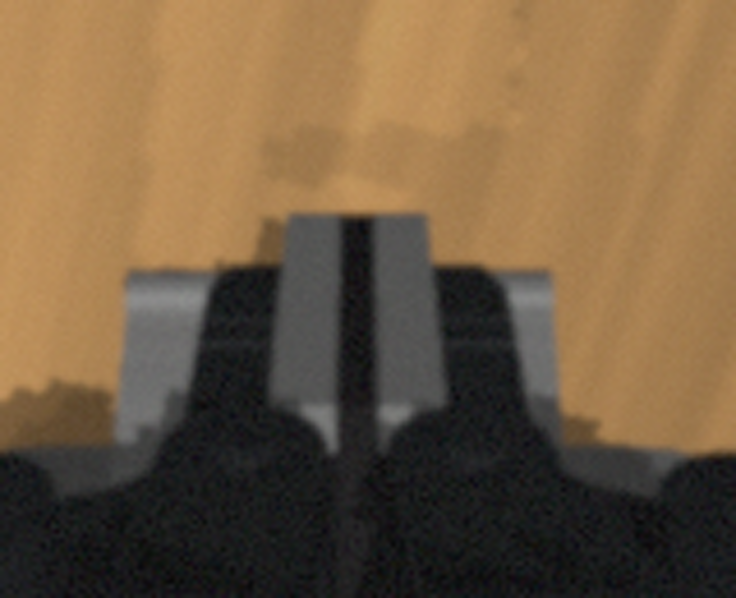

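```bash
python3 - <<'E'
import json
from h import *
ax=np.array([-.257,.9664,0]);c=np.array([.5789,-.1108,0])
I=json.load(open("w12.json"))
for th in(1.5,1.6,1.7,1.8,2.01):
    f=th-.698;r=.0355;print(th,proj(I,c+ax*(.093+r*np.cos(f))+[0,0,.044-r*np.sin(f)]).round(1))
E
```

```text
1.5 [[314.8 252.3]]
1.6 [[314.8 255.1]]
1.7 [[314.9 258.6]]
1.8 [[314.9 262.5]]
2.01 [[314.9 272.3]]
```

The lever reads about 1.55 rad, just short of dead centre. I press a few mm more; the side view shows the gripper body well clear of the lid.

Emit:
apply_moves(commands=[[0.3,0,0,0,-1],[0,0,0,0,-1]])

```text
time: 10.4
tool_pos: [0.5504, 0.0033, 0.02]
tcp_rot: [-0.205, 1.562, 0.206]
wrist_force: [0.3, 0.1, 0.3]
finger_gap: -0.003
```

Emit:
apply_moves(commands=[[0.3,0,0,0,-1],[0,0,0,0,-1]])

```text
time: 10.6
tool_pos: [0.5504, 0.0033, 0.017]
tcp_rot: [-0.205, 1.562, 0.206]
wrist_force: [0.3, -0.6, -0.5]
finger_gap: 0.002
```

```bash
python3 shot.py w13; python3 - <<'E'
import cv2
a=cv2.imread("pics/w13.png")[195:325,240:400];cv2.imwrite("pics/w13c.png",cv2.resize(a,None,fx=4.6,fy=4.6,interpolation=cv2.INTER_CUBIC))
E
```

```text
10.6 [0.5504 0.0033 0.017 ] [-0.09  0.21  1.81 -0.    1.12 -0.35] [ 0.3 -0.6 -0.5]
[0.531 0.076 0.161]
```

View pics/w13c.png

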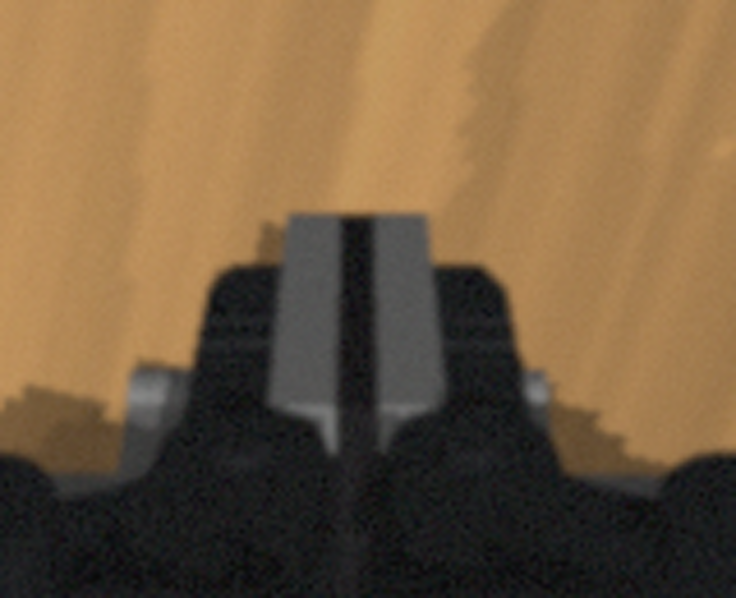

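The lever jumped inward: its lip is now at image v of about 275, matching 2.0 rad, and the force is zero. I retreat straight up, look, and then go to the other end.

Emit:
apply_moves(commands=[[-2,0.1,0,0,-1],[-4,0,0,0,-1],[-4,0,0,0,-1],[-4,0,0,0,-1],[-4,0,0,0,-1],[-3,0,0,0,-1],[0,-2,0,0,-1],[0,-4,0,0,-1]])

```text
time: 11.45
tool_pos: [0.5671, -0.0524, 0.2299]
tcp_rot: [-0.208, 1.557, 0.208]
wrist_force: [0.8, -0.4, -0.3]
finger_gap: 0.001
```

Emit:
apply_moves(commands=[[0,-4,0,0,-1],[0,-4,0,0,-1],[0,-4,0,0,-1],[0,-2,0,0,-1],[0,0,0,0,-1],[0,0,0,0,-1]])

```text
time: 12.05
tool_pos: [0.6021, -0.189, 0.2272]
tcp_rot: [-0.204, 1.562, 0.205]
wrist_force: [-0.6, -0.2, -0.2]
finger_gap: 0.0
```

```bash
python3 shot.py w14; python3 - <<'E'
from rig import cams
import cv2
s=cams.camera("side");cv2.imwrite("pics/side14.png",cv2.resize(s[155:275,260:360],None,fx=5,fy=5,interpolation=cv2.INTER_CUBIC))
E
```

```text
12.05 [ 0.6021 -0.189   0.2272] [-0.39  0.22  1.4   0.    1.53 -0.65] [-0.6 -0.2 -0.2]
[ 0.582 -0.117  0.371]
```

View pics/w14.png

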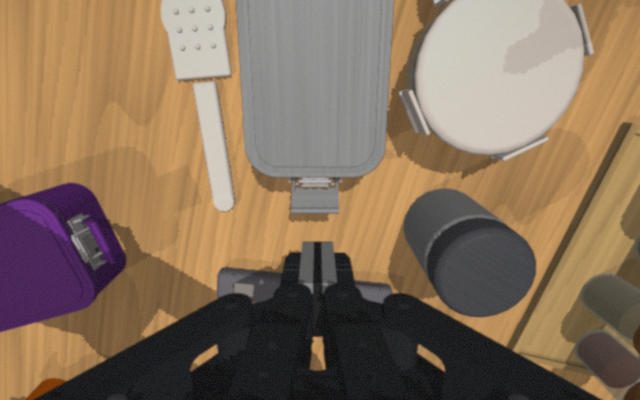

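View pics/side14.png

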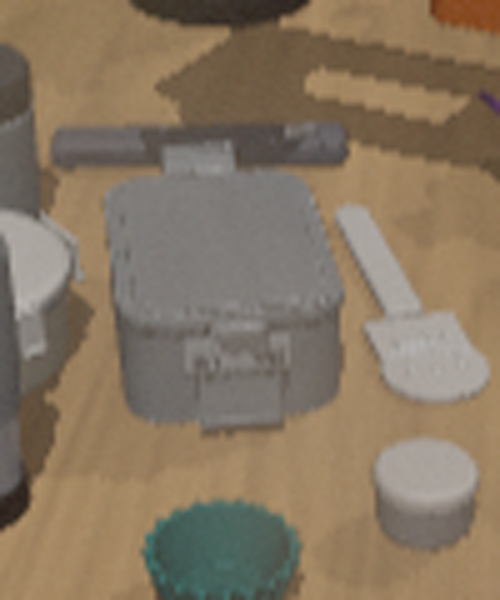

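The left latch lies flat along the end wall; the side crop shows it hanging down at (243,400). Next I refine the right lever's position.

```bash
python3 - <<'E'
import json
from h import *
from rig import ctrl
o=ctrl.get_obs()
ax=np.array([-.257,.9664,0]);c=np.array([.5789,-.1108,0])
I=json.load(open("w14.json"));a=cv2.imread("pics/w14.png")[165:225,270:360];cv2.imwrite("pics/w14c.png",cv2.resize(a,None,fx=8,fy=8,interpolation=cv2.INTER_CUBIC))
for q in((291.5,213),(315.2,213),(339,213)):
    p=at_z(I,*q,.067);print(p.round(4),(p-c)@ax,(p-c)@[ax[1],-ax[0],0])
t=c-ax*(.092+.0255);t[2]=.075;print(t,go(o,t,[-ax[1],ax[0]])[:2])
E
```

```text
[ 0.5886 -0.2327  0.067 ] -0.12027333914293797 -0.021949805990611578
[ 0.6098 -0.227   0.067 ] -0.12023816290853018 -3.0230389391314518e-05
[ 0.631  -0.2213  0.067 ] -0.12020283990078846 0.02198080495000635
[ 0.6090975 -0.224352   0.075    ] (array([15.25, -3.7 , -0.28]), np.float64(0.14960653970192084))
```

View pics/w14c.png

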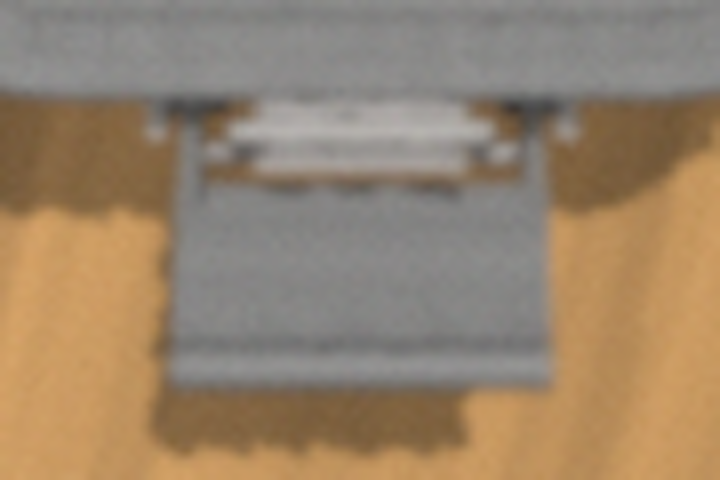

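Emit:
apply_moves(commands=[[0,-2,-0.3,0.1,-1],[0,-1.7,0,0,-1],[3,0,0,0,-1],[4,0,0,0,-1],[4,0,0,0,-1],[3,0,0,0,-1],[1.2,0,0,0,-1],[0,0,0,0,-1]])

```text
time: 12.95
tool_pos: [0.6075, -0.2247, 0.0734]
tcp_rot: [-0.203, 1.564, 0.206]
wrist_force: [-1.3, -0.2, 0.3]
finger_gap: 0.001
```

```bash
python3 shot.py w15;python3 - <<'E'
from h import *
from rig import ctrl
o=ctrl.get_obs()
ax=np.array([-.257,.9664,0]);c=np.array([.5789,-.1108,0])
print(-(np.array(o["tool_pos"])-c)@ax-.092,(np.array(o["tool_pos"])-c)@[ax[1],-ax[0],0])
E
```

```text
12.95 [ 0.6075 -0.2247  0.0734] [-0.43  0.38  1.49 -0.    1.28 -0.69] [-1.3 -0.2  0.3]
[ 0.588 -0.152  0.217]
0.026419407948914925 -0.00041786873643655145
```

View pics/w15.png

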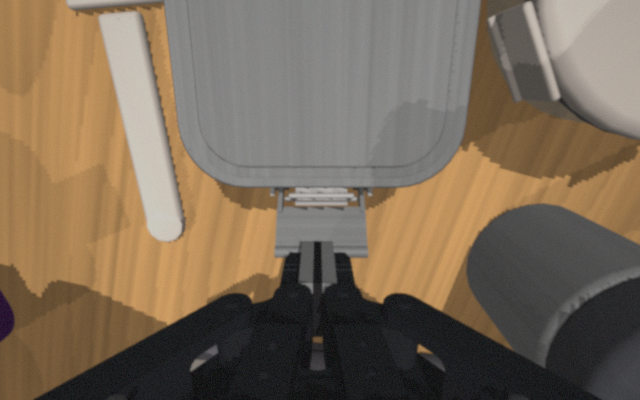

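The fingers are above the right lever's lip, at about (320,250), and centred. I press down as before.

Emit:
apply_moves(commands=[[0.4,0.05,0,0,-1],[0.4,0,0,0,-1],[0.4,0,0,0,-1],[0.4,0,0,0,-1],[0,0,0,0,-1]])

```text
time: 13.5
tool_pos: [0.6091, -0.2253, 0.0596]
tcp_rot: [-0.204, 1.561, 0.204]
wrist_force: [0.6, -0.4, 2.6]
finger_gap: -0.004
```

Emit:
apply_moves(commands=[[0.4,0,0,0,-1],[0.4,0,0,0,-1],[0,0,0,0,-1]])

```text
time: 13.8
tool_pos: [0.6086, -0.2249, 0.0508]
tcp_rot: [-0.204, 1.562, 0.204]
wrist_force: [1.0, -1.0, 2.3]
finger_gap: -0.001
```

```bash
python3 shot.py w16
```

```text
13.8 [ 0.6086 -0.2249  0.0508] [-0.43  0.4   1.5   0.    1.24 -0.69] [ 1.  -1.   2.3]
[ 0.589 -0.152  0.195]
```

View pics/w16.png

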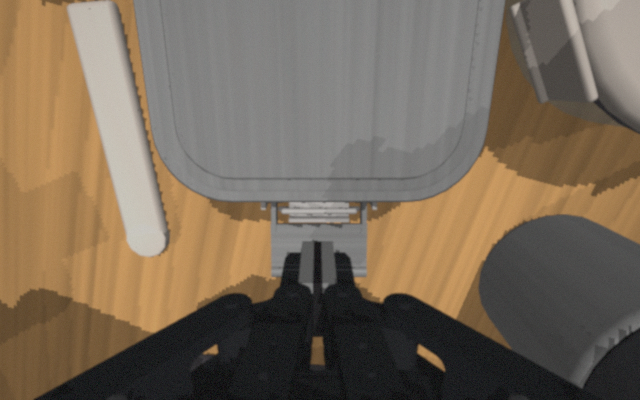

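The lever is going down with the fingers. I continue.

Emit:
apply_moves(commands=[[0.4,0,0,0,-1],[0.4,0,0,0,-1],[0,0,0,0,-1]])

```text
time: 14.15
tool_pos: [0.6084, -0.2247, 0.0425]
tcp_rot: [-0.204, 1.562, 0.205]
wrist_force: [0.7, -1.0, 2.4]
finger_gap: -0.001
```

Emit:
apply_moves(commands=[[0.4,0,0,0,-1],[0.4,0,0,0,-1],[0.4,0,0,0,-1],[0,0,0,0,-1]])

```text
time: 14.55
tool_pos: [0.6084, -0.2246, 0.0305]
tcp_rot: [-0.204, 1.562, 0.205]
wrist_force: [1.9, 0.6, 0.4]
finger_gap: 0.001
```

Emit:
apply_moves(commands=[[0.4,0,0,0,-1],[0.4,0,0,0,-1],[0,0,0,0,-1]])

```text
time: 14.85
tool_pos: [0.6079, -0.2246, 0.0222]
tcp_rot: [-0.203, 1.563, 0.205]
wrist_force: [1.1, 0.3, -0.3]
finger_gap: 0.001
```

Emit:
apply_moves(commands=[[0.3,0,0,0,-1],[0.2,0,0,0,-1],[0,0,0,0,-1]])

```text
time: 15.15
tool_pos: [0.6084, -0.2248, 0.0178]
tcp_rot: [-0.204, 1.562, 0.205]
wrist_force: [0.3, 0.1, -0.1]
finger_gap: -0.001
```

```bash
python3 shot.py w17
```

```text
15.15 [ 0.6084 -0.2248  0.0178] [-0.43  0.44  1.52  0.    1.18 -0.69] [ 0.3  0.1 -0.1]
[ 0.589 -0.152  0.162]
```

View pics/w17.png

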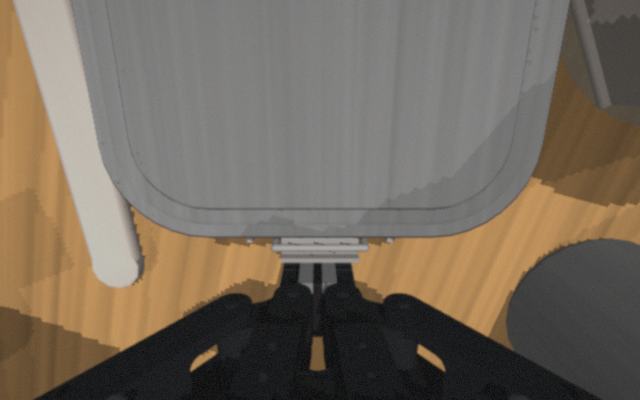

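The lever is out of sight under the loop and the force is zero. I back off upward and inspect.

Emit:
apply_moves(commands=[[-2,-0.1,0,0,-1],[-4,0,0,0,-1],[-4,0,0,0,-1],[-4,0,0,0,-1],[-4,-1,0,0,-1],[-2,-3,0,0,-1],[0,-3,0,0,-1],[0,0,0,0,-1]])

```text
time: 16.0
tool_pos: [0.6275, -0.2974, 0.2198]
tcp_rot: [-0.204, 1.56, 0.2]
wrist_force: [-1.4, -0.2, -1.0]
finger_gap: 0.005
```

```bash
python3 shot.py w18; python3 - <<'E'
import cv2
a=cv2.imread("pics/w18.png")[80:180,240:390];cv2.imwrite("pics/w18c.png",cv2.resize(a,None,fx=5,fy=5,interpolation=cv2.INTER_CUBIC))
E
```

```text
16.0 [ 0.6275 -0.2974  0.2198] [-0.52  0.39  1.2  -0.    1.55 -0.77] [-1.4 -0.2 -1. ]
[ 0.607 -0.224  0.363]
```

View pics/w18.png

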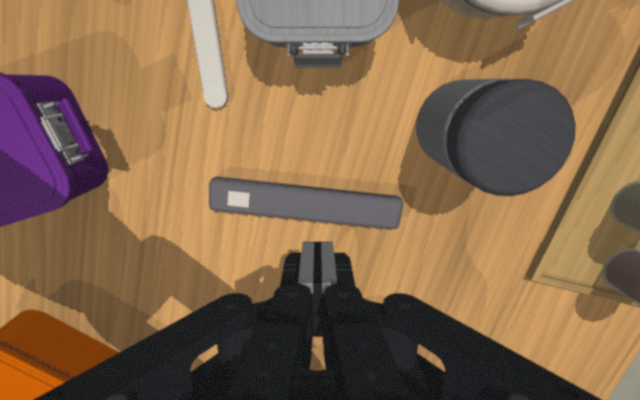

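View pics/w18c.png

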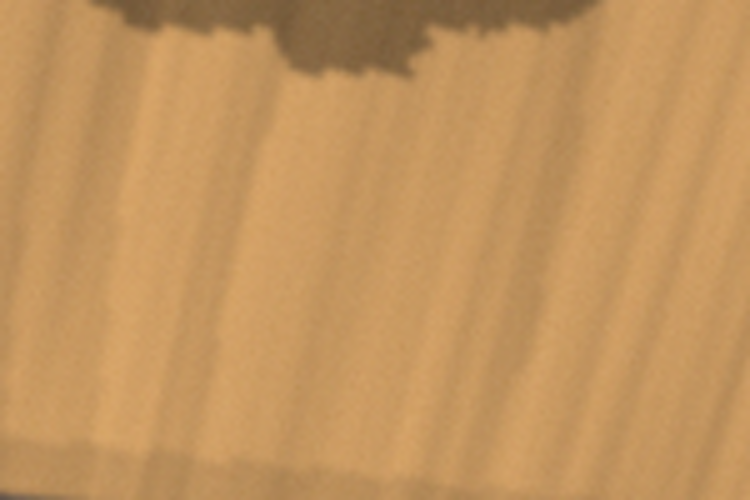

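The right lever is down, its lip showing at (318,62) just outside the loop. I check its angle numerically and compare the top and side views with the start.

```bash
python3 - <<'E'
import json
from h import *
from rig import cams
ax=np.array([-.257,.9664,0]);c=np.array([.5789,-.1108,0])
I=json.load(open("w18.json"))
for th in(0,1.5,1.85,2.01):
    f=th-.698;r=.0355;print(th,proj(I,c-ax*(.093+r*np.cos(f))+[0,0,.044-r*np.sin(f)]).round(1))
a=cv2.imread("pics/w18.png")[0:110,240:400];cv2.imwrite("pics/w18d.png",cv2.resize(a,None,fx=4.5,fy=4.5,interpolation=cv2.INTER_CUBIC))
s=cams.camera("side");t=cams.camera("top")
s0,t0=cv2.imread("pics/side0.png"),cv2.imread("pics/top0.png")
f=lambda x:x[110:270,210:400]
cv2.imwrite("pics/topcmp.png",cv2.resize(np.hstack([f(t0),f(t)]),None,fx=2.1,fy=2.1))
f=lambda x:x[150:300,220:380]
cv2.imwrite("pics/sidecmp.png",cv2.resize(np.hstack([f(s0),f(s)]),None,fx=2.4,fy=2.4))
E
```

```text
0 [[318.5  86.7]]
1.5 [[318.3  83.4]]
1.85 [[318.2  72.1]]
2.01 [[318.2  66.2]]
```

View pics/w18d.png

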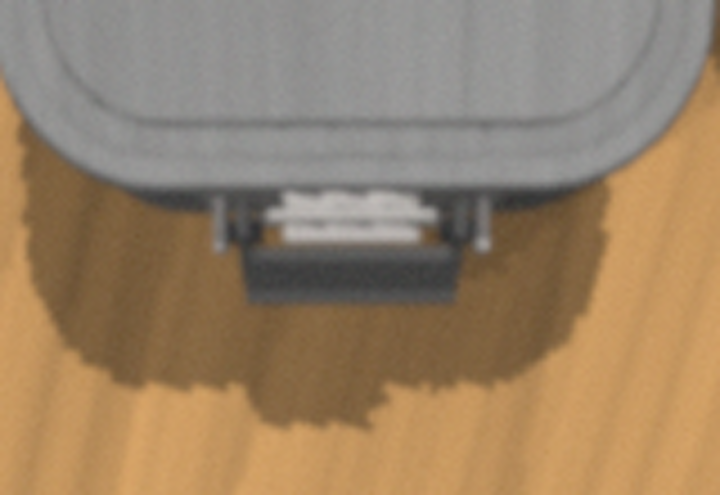

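View pics/topcmp.png

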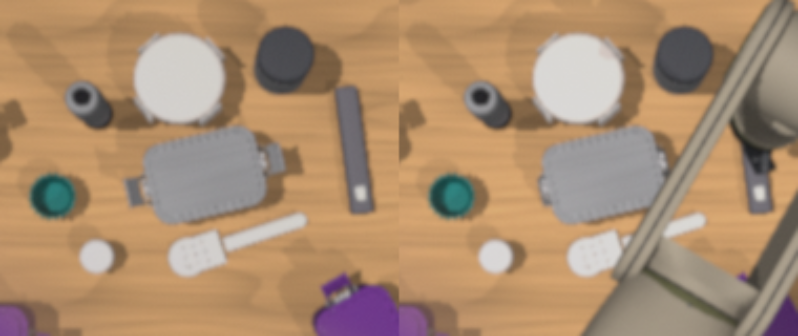

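View pics/sidecmp.png

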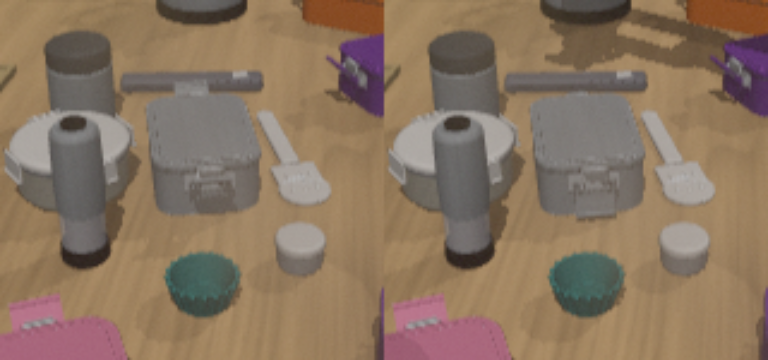

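Both levers lie along the ends. The right lip is at v of about 67, against 66.2 predicted for shut and 72 for 1.85 rad. Nothing else has moved, so I hand the job in.

```bash
python3 -c "
from rig import ctrl
o=ctrl.get_obs();print(o['time'],o['wrist_force']);print(ctrl.finish_job())"
```

```text
16.15 [-0.70056666 -0.22548372 -0.1034015 ]
the job is handed in; nothing more can be done
None
```

I pushed both latch levers of the steel lunchbox past dead centre with the closed fingertips, left end first, then right. I backed the arm off clear of everything and handed the job in at about 16 s. The job reports no verdict, so the result rests on the checks below.

- **Latches:** the right lever's edge matched an angle of about 2.0 rad in the last wrist picture. The left lever's jump matched about 2.0 rad too, and it hangs flat along the end in the side view.
- **Box and other things:** comparing the first and last top and side pictures, nothing visibly moved or tipped. After the left latch, the right lever's tip was within 1 mm of its earlier measured place. The arm hid parts of the cutlery case and the paddle in the last top picture, but both look unmoved from the side.
- **Forces:** the highest upward force I read on the wrist was about 4 N. It dropped to about zero after each lever snapped.

**Disagreements:**
- **Fingertips:** the text puts them 22 mm ahead of the TCP. The pictures and the first contact put them level with it or slightly behind, so I went down by force and picture instead.
- **Lever tips:** their spacing measured 241 mm, against 236 mm expected.

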